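# Load a slanted spring-follower magazine with copper blanks

## Robot

A 6-joint arm with a two-finger parallel gripper is mounted at the origin on the work surface. World frame = base frame: x ahead of the robot, y to its left, z up, the work surface at z = 0. Lengths are in m, angles in rad, forces in N, time in s.
With the tool pointing down it reaches from about 0.35 to 0.775 m from the base axis. Payload 7.3 kg.
Tool frame: the origin (TCP) lies on the centre line of the jaws, within the pads' length; the fingertips stand 17 mm ahead of it and the grasp point (between the pads) lies 2 mm behind it (robot.tip_extent is the distance from the TCP to the fingertips, in m); z points along the fingers, y is the line along which they close (so a half turn about z gives the same grasp; the last joint's range is limited). The gripper opens to 92 mm and grips with 3 to 60 N. Pads are 19 mm wide; open, the fingers measure 130 mm over their backs; the gripper's body (75 mm by 190 mm) begins 47 mm behind the grasp point.
Start: joints at [-1.425, 0.342, 1.524, -0, 1.275, -0.146], TCP at [0.151, -0.503, 0.244] pointing down, gripper open.
Joint ranges: [-2.53, 2.53], [-0.77, 2.02], [0.04, 2.7], [-1, 4.14], [0.28, 2.66], [-3.11, 3.11]. Speed limits (rad/s): [2.57, 2.57, 3.14, 3.14, 3.14, 3.14].

## Interface

Orientations are given as [roll, pitch, yaw] about the fixed x, y, z axes, in that order (R = Rz(yaw) Ry(pitch) Rx(roll)).
In Python, from cell import robot gives the robot as it stands.
- The arm moves only by the tool step_arm, never from a script. Its argument "motion" is a list of rows, each a list of 2 entries, a list of its own where there are three numbers: the shift along the tool's x, y, z in units of 60 mm (1.0 is 60 mm), then the turn about the tool's z in rad. In form: [[[x, y, z], spin], ...]. A call has 1 to 10 rows; each row is the pose to reach, as a shift and turn from the pose commanded when the call began, along the tool's axes at that moment; what a row does not reach only later rows make up. A row lasts 1/8 s, in which the tool goes at most 62.5 mm and 10.7 degrees, less where a joint would pass 70% of its speed; a pose out of reach is approached as far as the arm can. A call with a gripper value outside its range is refused whole. "hand" is the closure in counts, from 0 (fully open) to 255 (shut), set as the call begins (left out, the last holds). The fingers move at their own pace and stop on an object; "squeeze" is the grip in N (left out, the last holds). Time passes only in rows, so rows that repeat a pose let the fingers close. It gives the time, the measured TCP pose, the force, the opening and the grip force at its end, in the units of the state.
- robot.observe(): the state, without advancing time (a new reading comes with each control period).
- robot.read_camera(name): name is "scene" or "top" or "wrist"; returns a dict with "pixels" (384x512x3 uint8, red, green, blue), "intrinsics" (3x3 intrinsics, pixels), "xyz" and "rotation" of the camera in the world; the wrist camera has in their place "T_tool_cam" (4x4, takes a point from camera to tool coordinates, whose origin is the TCP and whose axes are the flange's). Camera axes: x right, y up, looking along -z (the intrinsics and any distortion apply to the point x, -y, -z); pixel columns grow to the right and rows downward; lengths in m; the calibration is good to about 2 mm. A picture is of the moment at which its call begins: read the wrist's pose just before it. There is no depth.
- robot.hand_in(): hands the job in; it is judged then, once.
The state is a dict: "time": time; "qpos": joint angles; "qvel": joint speeds; "joint_efforts": joint torques, N m; "tool_pos": TCP position; "tool_rot": TCP orientation; "contact_force": force on the tool from outside, world axes, zero at the start; "torque": the same for the moment, N m; "opening": finger opening in m; "grip_force": force on a finger pad.
Only numpy, scipy, OpenCV 4.12 (cv2) and the standard library are available. Lean on these libraries where they do the work, as an engineer would, in place of code of your own. Each camera call takes 0.05 s, during which the arm holds its last target. There are 200 camera calls.

## Task

Load the two loose copper blanks into the slanted magazine, one after the other: lay each blank flat in the mouth and press it down along the magazine's axis against the spring follower until both catches snap out over its rim and hold it. Once both are in, push the gate rod fully home across the open side so that the top blank cannot slide out. Let go of everything, and leave the mallet, coffee pot and sal ammoniac block where they are.

Things in the scene. Friction and masses are not known exactly. Their poses are not given: they have to be found in the camera images.
- magazine: Feed magazine of a hand press, steel plates and posts, fixed on its stand, leaning 35 degrees: mouth up and towards the robot. Origin: on its axis, level with the flat undersides of the catches, 150 mm above the bench. z: along the axis, out of the mouth (blanks go in along -z); x: up the slope, away from the robot; y: level. The coordinates below are in this frame.
- mouth (a point): Centre of the mouth, 18 mm above the magazine's origin along its z, level with the tapered tips of four guide posts (8 mm thick, at x, y = +-25 mm) that leave a blank 1 mm of play all round; nothing on the magazine stands higher. Both y sides are open: for |x| up to 15 mm fingers have free room beside a blank (|y| from 30 to 75 mm) down to z = -78 mm.
- catch_front (a joint): Brass spring catch at the magazine's -x side, under a steel cap: two noses stick in to 26 mm from the axis, undersides at z = 0, bevelled tops to z = +9 mm. A blank laid in rests on the bevels, its underside at about z = +7 mm. Value in m: 0 sticking in, up to 0.007 pushed back by a passing blank (1.5 N, 200 N/m more, the two not always equally far).
- catch_back (a joint): The same catch at the +x side. Both snap in over a blank once its top face is pressed below z = 0; go 2 to 4 mm below to be sure. Let go, it rises until its top bears on the undersides (blank centre at z = -3 mm). Pressing takes about 4 N rising to 12 N. Housings of both catches lie at |x| = 33 to 56 mm, |y| < 27 mm. Value as for the front catch.
- follower (a joint): Brass follower plate (55 mm across) on a coil spring under the mouth: how far it is pushed down along the magazine's -z, in m. 0: up at its stop, its top 1 mm below the catches' undersides (magazine empty); up to 0.045. Spring 9 N at 0, 300 N/m more. One blank held by the catches reads about 0.005, two about 0.011.
- gate (a joint): Gate rod: steel rod 6 mm thick with a brass knob, sliding along the magazine's +x, at y = +36 mm, z = -3 mm of the magazine's frame. Value in m: 0 drawn fully back (exit open, rod tip at x = -17 mm), 0.045 fully home at its stop (rod tip in the eye beyond the slot). It starts between 0 and 0.010, stays where it is left and takes about 2 N to slide.
- gate_knob (a point): Centre of the outer end face of the gate rod's knob (the end away from the magazine, facing the magazine's -x). The knob is a turned disc 20 mm in diameter and 14 mm long along the rod; this point lies at magazine x = -115 mm + joint value, y = +36 mm, z = -3 mm. Its axes are the magazine's.
- blank_a: Plain round copper blank, 60 mm in diameter, 6 mm thick, about 0.15 kg, lying flat on the bench. Origin: its centre, 3 mm above the bench; z: its axis. Both faces and both blanks are alike; either may go in first.
- blank_b: The other copper blank, the same: 60 mm in diameter, 6 mm thick. Origin: its centre.
- mallet: Bystander: boxwood mallet lying on the bench, barrel head 64 mm thick and 90 mm long along its y, handle 23 mm thick reaching 250 mm along its +x. Origin: on the bench under the head's centre.
- coffee_pot: Bystander: dented copper coffee pot, 90 mm wide, 84 mm high, with a long brass handle reaching 165 mm along its +x, up to 103 mm high. Origin: centre of its underside.
- sal_block: Bystander: grey block of sal ammoniac, 55 x 45 x 30 mm. Origin: centre of its underside.
- copper_box: Bystander: tinned copper box, 75 x 115 x 42 mm, fixed, its domed hinged lid standing open on its far side to about 120 mm height. Origin: centre of its underside.
There are look-alikes about, which are no part of the job. What is shaped like the blank_b but green or pink is not meant.

How it is judged:
By the outcome, as a careful person would: the job done as asked, in the order asked, and still so for the second after the job is handed in, with the robot touching nothing.
It also fails if it takes over 67 s, if anything falls off the work surface, if the arm or the gripper's body presses on something with over 40 N, if the wrist force passes 120 N, or if a joint passes its speed limit or range.

## Working session

There is one attempt and no reset: what is moved stays moved. The work goes in short steps, Python scripts to look and compute and a tool call to move; the robot and the scene stay as the last step left them, time stands still between calls to the robot, and variables do not carry over. Pictures are saved under pics/ and viewed, at most 10 in all, crops included, and the job is handed in when it is done.

Besides the shell and the picture viewer there is one more tool, called after "Call:" as name(argument=value, ...), one argument or row to a line, values as JSON. step_arm: Moves the arm, as the interface text tells. Its arguments: {"type":"object","properties":{"motion":{"type":"array"},"hand":{"type":"number"},"squeeze":{"type":"number"}},"required":["motion"]}

```bash
ls; mkdir -p pics; python3 - <<'E'
from cell import robot
import cv2,numpy as np
print(robot.observe())
for n in("scene","top","wrist"):
    c=robot.read_camera(n); cv2.imwrite(f"pics/{n}0.png",c["pixels"][:,:,::-1])
    print(n,{k:np.round(v,4).tolist() for k,v in c.items() if k!="pixels"})
E
```

```text
pics
{'time': 0.0, 'qpos': array([-1.42497413e+00,  3.42740506e-01,  1.52500599e+00, -1.36406150e-05,
        1.27542048e+00, -1.45996392e-01]), 'qvel': array([-0.00188943, -0.00057421,  0.0002834 ,  0.0011098 ,  0.00033212,
       -0.00185074]), 'joint_efforts': array([-1.53935867e-03, -4.31251645e+01, -2.44219530e+01,  7.17326417e-02,
        5.61624987e-02, -1.17650461e-04]), 'tool_pos': array([ 0.1510026 , -0.50241506,  0.24303957]), 'tool_rot': array([-3.14003319e+00, -2.16124347e-04,  2.91822405e-01]), 'contact_force': array([-0.71536558, -0.23153686, -0.26535581]), 'torque': array([ 0.00893737,  0.08715944, -0.00308819]), 'grip_force': 0.0, 'opening': 0.09224504085987753}
scene {'intrinsics': [[348.0695, 0.0, 252.7174], [0.0, 348.0695, 198.3832], [0.0, 0.0, 1.0]], 'xyz': [1.2672, -0.1339, 0.5516], 'rotation': [1.034, 0.0064, 1.4472]}
top {'intrinsics': [[354.2413, 0.0, 254.0956], [0.0, 354.2413, 186.913], [0.0, 0.0, 1.0]], 'xyz': [0.4605, -0.0299, 1.1274], 'rotation': [0.128, -0.002, -1.5447]}
wrist {'intrinsics': [[286.6832, 0.0, 255.1259], [0.0, 286.6832, 193.0104], [0.0, 0.0, 1.0]], 'T_tool_cam': [[-0.0011, 0.9684, 0.2494, 0.0666], [1.0, 0.0012, -0.0006, 0.0007], [-0.0009, 0.2494, -0.9684, -0.1409], [0.0, 0.0, 0.0, 1.0]]}
```

View pics/top0.png

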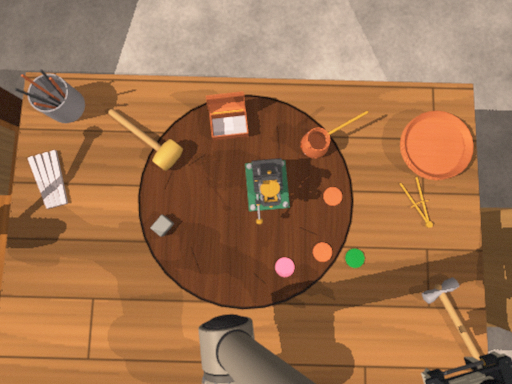

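View pics/scene0.png

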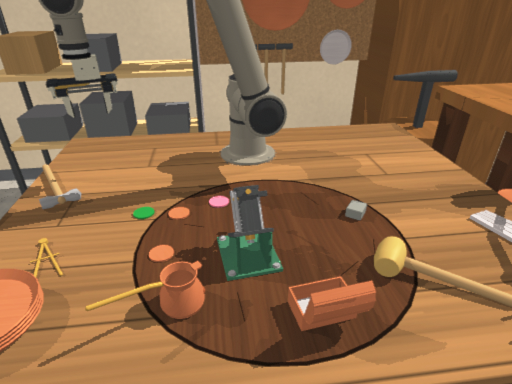

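Top view: orange blanks at (333,196) and (322,252). Magazine base is around (267,186) and the knob at (259,221). Green (355,258) and pink (285,267) are decoys. Coffee pot (315,142), box (228,118), mallet (168,155), sal block (162,226).

```bash
cat > h.py <<'E'
import numpy as np,cv2
from scipy.spatial.transform import Rotation as R
from cell import robot
S=np.diag([1,-1,-1.])
def grab(n):
    s=robot.observe(); c=robot.read_camera(n)
    if n=="wrist":
        T=np.array(c["T_tool_cam"]); Rt=R.from_euler("xyz",s["tool_rot"]).as_matrix()
        Rc=Rt@T[:3,:3]; p=s["tool_pos"]+Rt@T[:3,3]
    else: Rc=R.from_euler("xyz",c["rotation"]).as_matrix(); p=np.array(c["xyz"])
    return c["pixels"],np.array(c["intrinsics"]),Rc,p
def ray(cam,uv,z):
    _,K,Rc,p=cam; d=Rc@S@np.linalg.inv(K)@np.array([*uv,1.]); return p+d*(z-p[2])/d[2]
def proj(cam,X):
    _,K,Rc,p=cam; q=(K@S@Rc.T@(np.atleast_2d(X)-p).T).T; return q[:,:2]/q[:,2:]
def tri(c1,u1,c2,u2):
    A=[];b=[]
    for c,u in((c1,u1),(c2,u2)):
        d=c[2]@S@np.linalg.inv(c[1])@np.array([*u,1.]); d/=np.linalg.norm(d); P=np.eye(3)-np.outer(d,d); A.append(P);b.append(P@c[3])
    A=np.vstack(A); b=np.hstack(b); x=np.linalg.lstsq(A,b,rcond=None)[0]; return x,np.linalg.norm(A@x-b)
def orange(cam):
    h=cv2.cvtColor(cam[0],cv2.COLOR_RGB2HSV); m=cv2.inRange(h,(4,130,120),(14,255,255))
    n,_,st,ce=cv2.connectedComponentsWithStats(m); return [(st[i,4],*st[i,2:4],*ce[i].round(1)) for i in range(1,n) if st[i,4]>60]
def mag(o,yaw):
    "frame: columns x,y,z axes"
    return R.from_euler("z",yaw).as_matrix()@R.from_euler("y",-35,degrees=True).as_matrix()
E
python3 - <<'E'
from h import *
t=grab("top");s=grab("scene")
for b in orange(t): print(b,ray(t,b[3:],.006).round(4))
print("scene")
for b in orange(s): print(b,ray(s,b[3:],.006).round(4))
def crop(c,x,y,w,h,f,n): cv2.imwrite(n,cv2.resize(c[0][y:y+h,x:x+w,::-1],None,fx=f,fy=f,interpolation=cv2.INTER_CUBIC))
a=cv2.resize(t[0][150:230,230:310,::-1],(400,400),interpolation=2);b=cv2.resize(s[0][180:280,205:305,::-1],(400,400),interpolation=2)
cv2.imwrite("pics/mag.png",np.hstack([a,b]))
E
```

```text
(np.int32(213), np.int32(33), np.int32(25), np.float64(32.5), np.float64(81.1)) [0.939  0.7152 0.006 ]
(np.int32(45490), np.int32(482), np.int32(212), np.float64(276.9), np.float64(157.5)) [ 0.7024 -0.0994  0.006 ]
(np.int32(139), np.int32(11), np.int32(25), np.float64(269.6), np.float64(124.9)) [ 0.8103 -0.0736  0.006 ]
(np.int32(96), np.int32(8), np.int32(19), np.float64(253.7), np.float64(145.0)) [ 0.7417 -0.0235  0.006 ]
(np.int32(208), np.int32(14), np.int32(21), np.float64(267.8), np.float64(149.1)) [ 0.7293 -0.0695  0.006 ]
(np.int32(85), np.int32(11), np.int32(12), np.float64(289.4), np.float64(153.3)) [ 0.7173 -0.1395  0.006 ]
(np.int32(136), np.int32(8), np.int32(40), np.float64(189.7), np.float64(180.9)) [0.6188 0.178  0.006 ]
(np.int32(236), np.int32(15), np.int32(44), np.float64(156.2), np.float64(185.7)) [0.6005 0.2841 0.006 ]
(np.int32(383), np.int32(21), np.int32(34), np.float64(331.6), np.float64(194.5)) [ 0.587  -0.2757  0.006 ]
(np.int32(64), np.int32(7), np.int32(18), np.float64(176.4), np.float64(195.2)) [0.5718 0.218  0.006 ]
(np.int32(183), np.int32(8), np.int3
[... 4938 characters left out ...]
), np.float64(71.3), np.float64(335.2)) [ 0.8039 -0.4187  0.006 ]
(np.int32(65), np.int32(21), np.int32(7), np.float64(32.0), np.float64(337.8)) [ 0.8005 -0.4889  0.006 ]
(np.int32(65), np.int32(26), np.int32(8), np.float64(437.2), np.float64(342.5)) [0.9049 0.2423 0.006 ]
(np.int32(80), np.int32(28), np.int32(9), np.float64(56.6), np.float64(361.2)) [ 0.856  -0.4269  0.006 ]
(np.int32(297), np.int32(100), np.int32(17), np.float64(145.9), np.float64(366.6)) [ 0.886  -0.2726  0.006 ]
(np.int32(85), np.int32(22), np.int32(11), np.float64(31.9), np.float64(365.4)) [ 0.8589 -0.466   0.006 ]
(np.int32(134), np.int32(49), np.int32(12), np.float64(69.6), np.float64(370.1)) [ 0.8761 -0.3992  0.006 ]
```

View pics/mag.png

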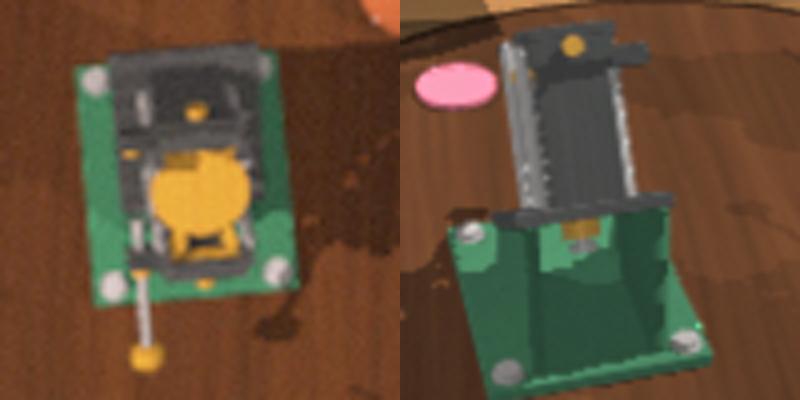

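Crop: follower is at crop (200,195), top pixel (270,189). The knob is at (259.4,221.4) and the base plate corners are visible.

```bash
python3 - <<'E'
from h import *
t=grab("top");s=grab("scene")
f=lambda x,y:(230+x/5,150+y/5)
g=lambda x,y:(205+x/4,180+y/4)
for n,p,z in(("foll",f(200,195),.149),("knob",f(147,357),.083),("FL",f(95,305),.005),("FR",f(298,290),.005),("BL",f(78,68),.005)): print(n,ray(t,p,z).round(4))
print("back catch screw/knob",tri(t,f(200,283),s,g(573,45)))
for b in((321.8,253),(331.6,194.5)): print(ray(t,b,.006))
print(tri(t,(321.8,253),s,(178.8,212.3)),tri(t,(331.6,194.5),s,(161,252.6)))
E
```

```text
foll [ 0.5817 -0.0729  0.149 ]
knob [ 0.4933 -0.0467  0.083 ]
FL [ 0.5277 -0.0142  0.005 ]
FR [ 0.5405 -0.1426  0.005 ]
BL [0.6799 0.001  0.005 ]
back catch screw/knob (array([0.58266715, 0.04018736, 0.1751045 ]), np.float64(0.17574757637362717))
[ 0.40270424 -0.24478041  0.006     ]
[ 0.58698041 -0.27568424  0.006     ]
(array([ 0.40258723, -0.2453198 ,  0.00373451]), np.float64(0.00014609133254192148)) (array([ 0.58673354, -0.27600555,  0.00862398]), np.float64(0.0012391252353286379))
```

```bash
cat >> h.py <<'E'
def go(x,y,z,yaw=0.1):
    s=robot.observe(); Rt=R.from_euler("xyz",s["tool_rot"]).as_matrix()
    d=Rt.T@(np.array([x,y,z])-s["tool_pos"])/.06
    print("shift",d.round(3),"spin",round(-(yaw-s["tool_rot"][2]),4),"n",np.ceil(np.linalg.norm(d)*60/62.5))
E
python3 -c "
from h import *
go(.56,-.075,.33)"
```

```text
shift [ 8.579 -4.867 -1.439] spin 0.1918 n 10.0
```

Call:
step_arm(
  motion=[
    [[8.58, -4.87, -1.44], 0.192],
    [[8.58, -4.87, -1.44], 0.192],
    [[8.58, -4.87, -1.44], 0.192],
    [[8.58, -4.87, -1.44], 0.192],
    [[8.58, -4.87, -1.44], 0.192],
    [[8.58, -4.87, -1.44], 0.192],
    [[8.58, -4.87, -1.44], 0.192],
    [[8.58, -4.87, -1.44], 0.192],
    [[8.58, -4.87, -1.44], 0.192],
    [[8.58, -4.87, -1.44], 0.192],
  ],
  hand=40,
  squeeze=10,
)

```text
time: 1.6
tool_pos: [0.5615, -0.0724, 0.3303]
tool_rot: [-3.142, -0.001, 0.102]
contact_force: [-0.6, -1.2, -1.2]
opening: 0.0772
grip_force: 0.0
```

Call:
step_arm(
  motion=[
    [[0, 0, 0], 0],
    [[0, 0, 0], 0],
    [[0, 0, 0], 0],
  ],
)

```text
time: 1.98
tool_pos: [0.5593, -0.0759, 0.3301]
tool_rot: [3.141, 0.0, 0.098]
contact_force: [-0.3, -0.7, 0.4]
opening: 0.0772
grip_force: 0.0
```

```bash
python3 - <<'E'
from h import *
s=robot.observe();print(s["time"],s["tool_pos"],s["tool_rot"],s["opening"])
import pickle
c=grab("wrist");pickle.dump(c,open("w1.pkl","wb"))
im=c[0][:,:,::-1].copy()
o=np.array([.5817,-.0729,.15]);M=mag(0,.1)
P=lambda *m:proj(c,o+M@(np.array(m)/1000))[0]
print(P(0,0,-1),P(-115,36,-3))
cv2.imwrite("pics/w1.png",cv2.resize(im,(800,600),interpolation=2))
E
```

```text
1.975 [ 0.55931986 -0.07589336  0.33007058] [3.14140122e+00 4.57884780e-04 9.81903453e-02] 0.07723588221726345
[253.52648582 159.17746858] [228.9076398  217.61954874]
```

View pics/w1.png

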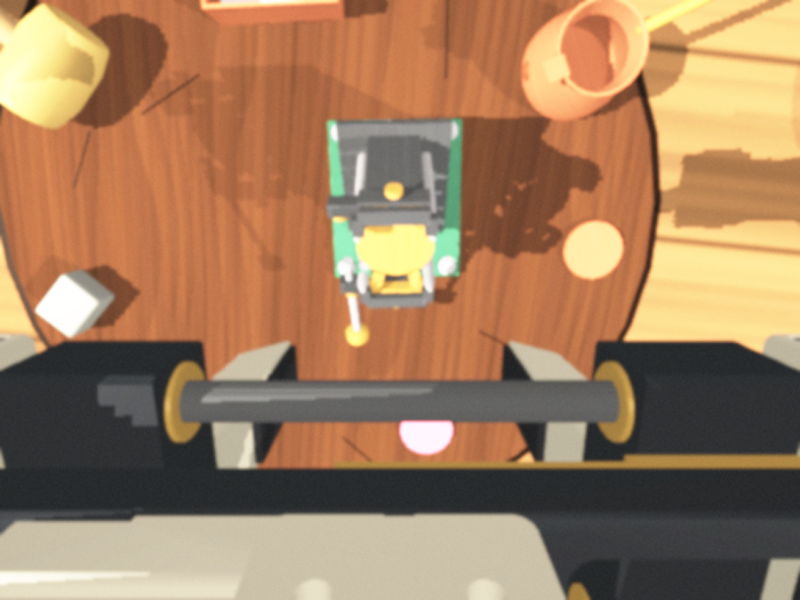

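Wrist view: follower at (396,250)/1.5625 agrees with the estimate within a pixel. Blank A is at (593,250) and the knob at (357,335). I'll overlay the model to check the fit.

```bash
cat > ov.py <<'E'
from h import *
import pickle
o=np.array([.5817,-.0729,.15]);M=mag(0,.1)
def ov(c,x,y,w,k):
    im=cv2.resize(c[0][y:y+w,x:x+w,::-1],(w*k,w*k),interpolation=2)
    def L(pts,col):
        q=proj(c,o+(M@(np.array(pts)/1000.).T).T); q=((q+.5-[x,y])*k).astype(np.int32); cv2.polylines(im,[q],True,col,1)
    a=np.linspace(0,6.28,40); L([(27.5*np.cos(t),27.5*np.sin(t),-1) for t in a],(255,0,255))
    for sx in(-1,1):
        for sy in(-1,1): L([(sx*25+i,sy*25+j,18) for i,j in((-4,-4),(4,-4),(4,4),(-4,4))],(255,255,0))
        L([(sx*33,-27,12),(sx*56,-27,12),(sx*56,27,12),(sx*33,27,12)],(0,255,0))
    L([(-115,36,-3),(-17,36,-3)],(0,0,255))
    return im
if __name__=="__main__":
    c=pickle.load(open("w1.pkl","rb")); t=grab("top")
    cv2.imwrite("pics/ov1.png",np.hstack([ov(c,195,70,160-50,4)[:400,:400],cv2.resize(ov(grab("scene"),205,180,80,5),(400,400))]))
E
python3 ov.py
```

```text
(no output)
```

View pics/ov1.png

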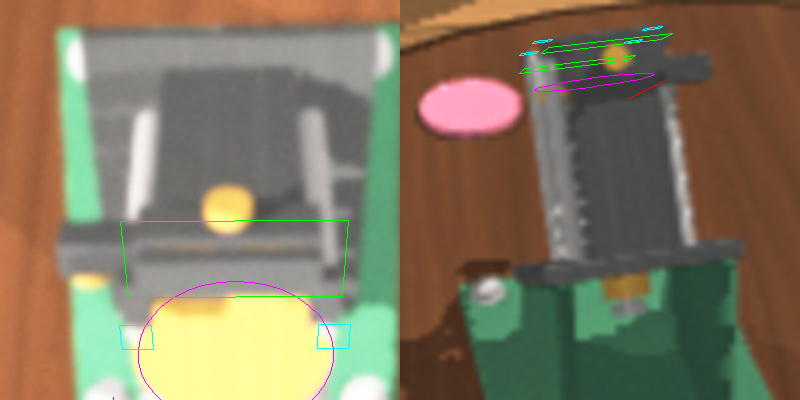

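```bash
python3 - <<'E'
from ov import *
c=pickle.load(open("w1.pkl","rb"))
k=1/1.5625
BL,BR,L,Rr=[ray(c,(x*k-.2,y*k-.2),.006) for x,y in((328,121),(463,119),(336,275),(461,275))]
print(BL,BR,L,Rr)
print("yaw back edge",np.arctan2(BL[0]-BR[0],-(BL[1]-BR[1])),"left",np.arctan2(L[1]-BL[1],L[0]-BL[0])+np.pi,"right",np.arctan2(Rr[1]-BR[1],Rr[0]-BR[0])+np.pi)
t=grab("top")
im=np.hstack([cv2.resize(ov(t,230,150,80,5),(400,400)),ov(c,200,95,100,4)])
cv2.imwrite("pics/ov2.png",im)
# blank A,B estimates
for b in((379.5,160),): print(ray(c,b,.006))
E
```

```text
[0.68040605 0.003957   0.006     ] [ 0.69493059 -0.12623044  0.006     ] [ 0.52935187 -0.0132041   0.006     ] [ 0.54212087 -0.14451711  0.006     ]
yaw back edge -3.0304857880468563 left 0.11312391563397428 right 0.11910311972356569
[ 0.58138808 -0.27820391  0.006     ]
```

View pics/ov2.png

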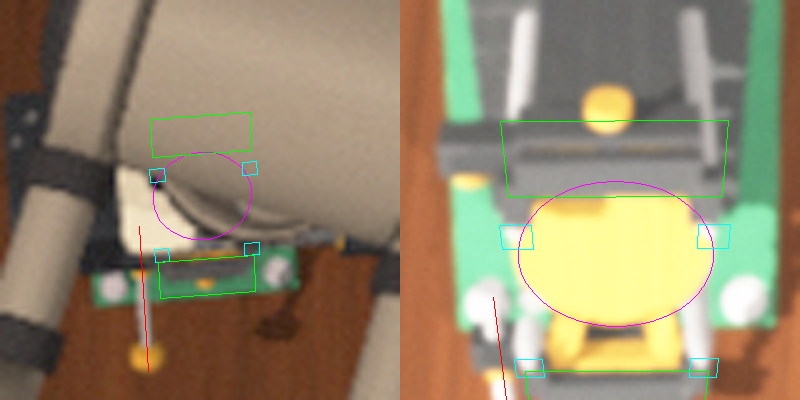

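```bash
python3 -c "
from h import *
go(.345,-.25,.14,.112)"
```

```text
shift [-3.848  2.54   3.172] spin -0.0134 n 6.0
```

Call:
step_arm(
  motion=[
    [[-3.85, 2.54, 0], -0.014],
    [[-3.85, 2.54, 0.5], -0.014],
    [[-3.85, 2.54, 2], -0.014],
    [[-3.85, 2.54, 3.17], -0.014],
    [[-3.85, 2.54, 3.17], -0.014],
    [[-3.85, 2.54, 3.17], -0.014],
    [[-3.85, 2.54, 3.17], -0.014],
    [[-3.85, 2.54, 3.17], -0.014],
    [[-3.85, 2.54, 3.17], -0.014],
  ],
)

```text
time: 3.3
tool_pos: [0.3467, -0.2499, 0.1414]
tool_rot: [3.139, -0.002, 0.115]
contact_force: [0.0, -0.1, 0.1]
opening: 0.0773
grip_force: 0.0
```

```bash
cat >> h.py <<'E'
def blank():
    c=grab("wrist"); h=cv2.cvtColor(c[0],cv2.COLOR_RGB2HSV); m=cv2.inRange(h,(4,90,150),(20,255,255))
    n,_,st,ce=cv2.connectedComponentsWithStats(m)
    for i in range(1,n):
        if st[i,4]>600: print(st[i],ce[i].round(1),ray(c,ce[i],.006).round(4))
    return c
E
python3 -c "
from h import *
s=robot.observe();print(s['tool_pos'],s['tool_rot'])
c=blank();cv2.imwrite('pics/w2.png',c[0][:,:,::-1])"
```

```text
[ 0.34672381 -0.24987843  0.14140436] [ 3.13884322e+00 -2.21023027e-03  1.14839636e-01]
[    0     0   373   243 62794] [156.5  96.7] [ 0.423  -0.1516  0.006 ]
[  191     0   321   243 19698] [395.  180.3] [ 0.3711 -0.3872  0.006 ]
[105 232  25  51 608] [114.3 257.1] [ 0.2569 -0.1122  0.006 ]
[381 232  25  51 608] [395.9 257.1] [ 0.2901 -0.4074  0.006 ]
[ 165  270  347   30 4806] [287.  286.8] [ 0.2423 -0.298   0.006 ]
```

View pics/w2.png

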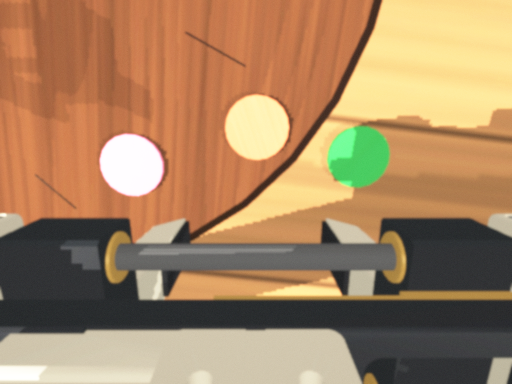

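Blank B's centre is at (257.5,127), with pink and green to either side.

```bash
python3 -c "
from h import *
c=grab('wrist');p=ray(c,(257.5,127.),.006);print(p,proj(c,[.404,-.245,.006]))
go(p[0],p[1],.019,.112)"
```

```text
[ 0.40651131 -0.24633993  0.006     ] [[255.77700917 129.55329128]]
shift [0.998 0.057 2.036] spin 0.0031 n 3.0
```

Call:
step_arm(
  motion=[
    [[0.985, 0.045, 0.5], 0.003],
    [[0.985, 0.045, 1.2], 0.003],
    [[0.985, 0.045, 1.8], 0.003],
    [[0.985, 0.045, 2.03], 0.003],
    [[0.985, 0.045, 2.03], 0.003],
    [[0.985, 0.045, 2.03], 0.003],
  ],
)

```text
time: 4.15
tool_pos: [0.4051, -0.246, 0.019]
tool_rot: [3.14, -0.001, 0.111]
contact_force: [-0.4, 0.5, -0.6]
opening: 0.0773
grip_force: 0.0
```

Call:
step_arm(
  motion=[
    [[0, 0, 0], 0],
    [[0, 0, 0], 0],
    [[0, 0, 0], 0],
    [[0, 0, 0], 0],
    [[0, 0, 0], 0],
  ],
  hand=255,
  squeeze=12,
)

```text
time: 4.78
tool_pos: [0.4045, -0.2456, 0.0184]
tool_rot: [3.141, -0.0, 0.111]
contact_force: [-1.0, 1.7, 6.1]
opening: 0.0594
grip_force: 12.0
```

Call:
step_arm(
  motion=[
    [[0, 0, 0], 0],
    [[0, 0, 0], 0],
    [[0, 0, 0], 0.18],
    [[0, 0, 0], 0.36],
    [[0, 0, 0], 0.54],
    [[0, 0, 0], 0.72],
    [[0, 0, 0], 0.9],
    [[0, 0, 0], 1.08],
    [[0, 0, 0], 1.26],
    [[0, 0, 0], 1.44],
  ],
  hand=62,
)

```text
time: 6.02
tool_pos: [0.4043, -0.2455, 0.0179]
tool_rot: [3.141, 0.0, -1.335]
contact_force: [0.3, -1.3, 0.2]
opening: 0.0696
grip_force: 0.0
```

Call:
step_arm(
  motion=[
    [[0, 0, 0], 0.13],
    [[0, 0, 0], 0.13],
    [[0, 0, 0], 0.13],
    [[0, 0, 0], 0.13],
  ],
  hand=255,
)

```text
time: 6.52
tool_pos: [0.4042, -0.2454, 0.018]
tool_rot: [3.141, 0.0, -1.458]
contact_force: [1.0, -0.5, -1.7]
opening: 0.0592
grip_force: 12.0
```

Call:
step_arm(
  motion=[
    [[0, 0, 0], 0],
    [[0, 0, 0], 0],
    [[0, 0, 0], -0.18],
    [[0, 0, 0], -0.36],
    [[0, 0, 0], -0.54],
    [[0, 0, 0], -0.72],
    [[0, 0, 0], -0.9],
    [[0, 0, 0], -1.08],
    [[0, 0, 0], -1.26],
    [[0, 0, 0], -1.44],
  ],
  hand=62,
)

```text
time: 7.78
tool_pos: [0.4045, -0.2456, 0.0182]
tool_rot: [3.141, -0.0, -0.013]
contact_force: [0.1, 0.9, 0.3]
opening: 0.0696
grip_force: 0.0
```

Call:
step_arm(
  motion=[
    [[0, 0, 0], -0.13],
    [[0, 0, 0], -0.13],
    [[0, 0, 0], -0.13],
    [[0, 0, 0], -0.13],
    [[0, 0, 0], -0.13],
  ],
  hand=255,
  squeeze=8,
)

```text
time: 8.4
tool_pos: [0.4044, -0.2455, 0.0182]
tool_rot: [3.141, -0.0, 0.11]
contact_force: [-0.3, 0.4, 1.8]
opening: 0.0596
grip_force: 8.0
```

```bash
cat >> h.py <<'E'
O=np.array([.5817,-.0732,.150]);YAW=.112
def gom(x,z,dz=.0152,y=0,dx=0):
    p=O+mag(0,YAW)@np.array([x,y,z])/1000; go(p[0]+dx*np.cos(YAW),p[1]+dx*np.sin(YAW),p[2]+dz,YAW)
E
python3 -c "
from h import *
gom(3,50);gom(3,21);gom(.5,15.2);gom(0,10)"
```

```text
shift [ 2.815 -2.529 -3.162] spin -0.002 n 5.0
shift [ 3.093 -2.53  -2.766] spin -0.002 n 5.0
shift [ 3.114 -2.53  -2.663] spin -0.002 n 5.0
shift [ 3.157 -2.53  -2.587] spin -0.002 n 5.0
```

Call:
step_arm(
  motion=[
    [[0, 0, -1], 0],
    [[0.3, -0.2, -2], 0],
    [[0.8, -0.8, -3], 0],
    [[1.6, -1.5, -3.4], 0],
    [[2.3, -2.1, -3.4], 0],
    [[2.815, -2.53, -3.4], -0.002],
    [[2.815, -2.53, -3.3], -0.002],
    [[2.815, -2.53, -3.16], -0.002],
    [[2.815, -2.53, -3.16], -0.002],
    [[2.815, -2.53, -3.16], -0.002],
  ],
)

```text
time: 9.65
tool_pos: [0.555, -0.0769, 0.2078]
tool_rot: [3.141, 0.0, 0.111]
contact_force: [0.4, -0.3, -1.9]
opening: 0.0593
grip_force: 8.0
```

```bash
python3 -c "
from h import *
s=robot.observe();print(s['time'],s['tool_pos'],s['tool_rot'],s['opening'])
gom(3,21);gom(.5,15.2);gom(0,10)
c=grab('scene');cv2.imwrite('pics/s2.png',cv2.resize(c[0][130:280,180:330,::-1],(600,600),interpolation=2))"
```

```text
9.65 [ 0.55499352 -0.076949    0.2077574 ] [3.14146878e+00 2.36389325e-04 1.11070750e-01] 0.05930477212917117
shift [ 0.29  -0.013  0.394] spin -0.0009 n 1.0
shift [ 0.311 -0.013  0.497] spin -0.0009 n 1.0
shift [ 0.354 -0.013  0.573] spin -0.0009 n 1.0
```

View pics/s2.png

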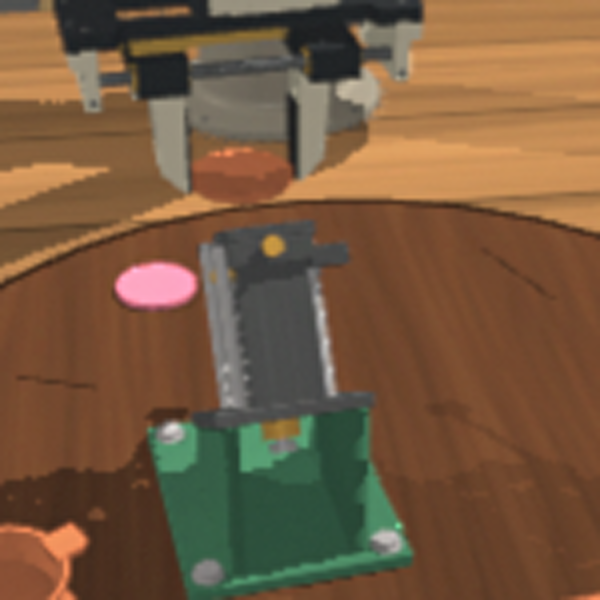

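Blank is held level at (241,175) in the crop and the catch boss is at (274,245). Checking lateral alignment numerically.

```bash
python3 -c "
from h import *
c=grab('scene');s=robot.observe();print('blank',proj(c,s['tool_pos']-[0,0,.0152]),'act 240.3 173.8')
M=mag(0,YAW)
for q in((58,0,0),(58,0,8),(58,0,-8),(56,27,12),(56,-27,12)):print(q,proj(c,O+M@np.array(q)/1000).round(1))
t=grab('top');print(proj(t,s['tool_pos']-[0,0,.0152]))
im=c[0][180:220,220:280]
cv2.imwrite('pics/s3.png',cv2.resize(c[0][160:220,215:290,::-1],(750,600),interpolation=2))"
```

```text
blank [[240.19936632 173.73366212]] act 240.3 173.8
(58, 0, 0) [[247.6 193. ]]
(58, 0, 8) [[247.1 189.3]]
(58, 0, -8) [[248.2 196.7]]
(56, 27, 12) [[259. 186.]]
(56, -27, 12) [[234.3 189. ]]
[[271.98438771 196.92005367]]
```

View pics/s3.png

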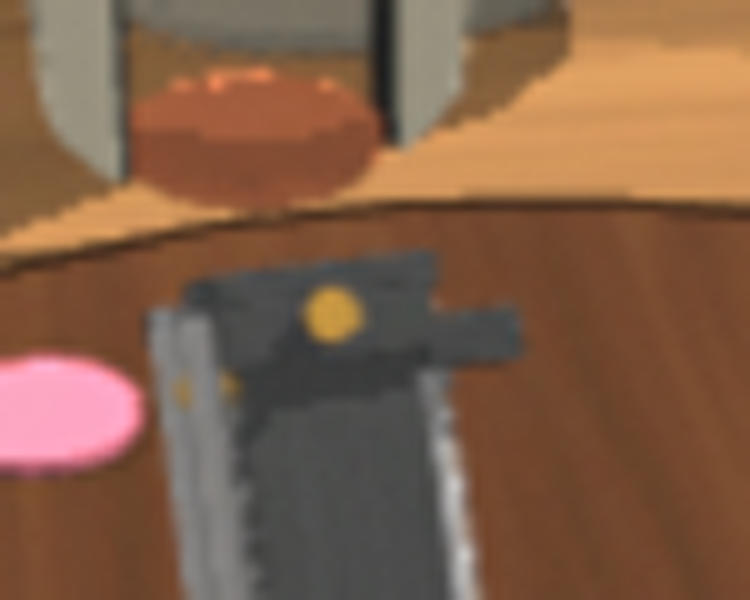

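The scene agrees with the model to about 0.5 px, so I'll lower it.

Call:
step_arm(
  motion=[
    [[0.1, -0.01, 0.13], 0],
    [[0.2, -0.013, 0.27], 0],
    [[0.29, -0.013, 0.39], 0],
    [[0.29, -0.013, 0.39], 0],
    [[0.29, -0.013, 0.39], 0],
  ],
  squeeze=5,
)

```text
time: 10.42
tool_pos: [0.5728, -0.0732, 0.1843]
tool_rot: [3.142, 0.0, 0.113]
contact_force: [0.3, 0.3, -1.9]
opening: 0.0598
grip_force: 5.0
```

Call:
step_arm(
  motion=[
    [[0.01, 0, 0.05], 0],
    [[0.02, 0, 0.1], 0],
    [[0.04, 0, 0.14], 0],
    [[0.063, 0, 0.18], 0],
    [[0.063, 0, 0.18], 0],
    [[0.063, 0, 0.18], 0],
  ],
)

```text
time: 11.18
tool_pos: [0.5764, -0.0727, 0.1734]
tool_rot: [-3.142, 0.0, 0.113]
contact_force: [-1.5, 1.1, -2.1]
opening: 0.0594
grip_force: 5.0
```

```bash
python3 -c "
from h import *
print(robot.observe()['tool_pos'])
c=grab('scene');cv2.imwrite('pics/s4.png',cv2.resize(c[0][160:220,215:290,::-1],(750,600),interpolation=2))"
```

```text
[ 0.57639603 -0.07272443  0.17344143]
```

View pics/s4.png

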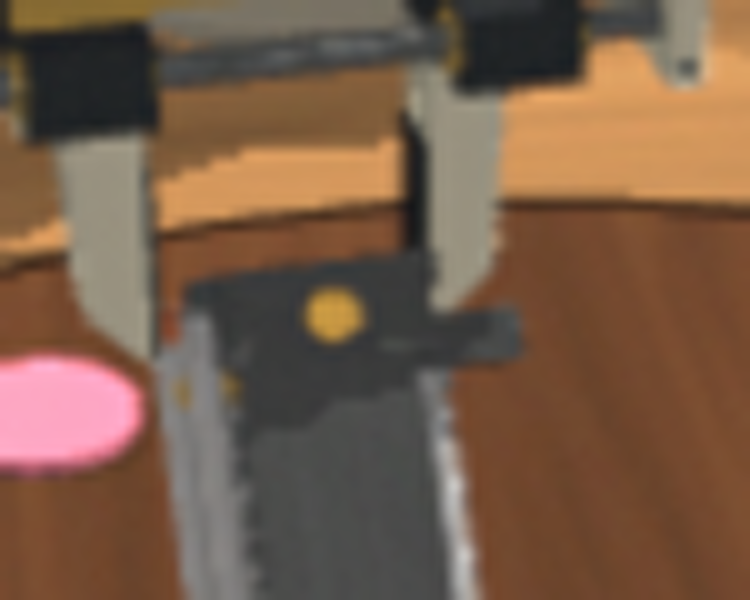

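The mouth now hides the blank behind the back housing and contact is light. Releasing, rising, and checking numerically (no pictures left).

Call:
step_arm(
  motion=[
    [[0, 0, 0], 0],
    [[0, 0, 0], 0],
    [[0, 0, 0], 0],
    [[0, 0, -0.3], 0],
    [[0, 0, -1], 0],
    [[-0.1, 0, -1.9], 0],
    [[-0.3, 0, -2.4], 0],
    [[-0.3, 0, -2.4], 0],
    [[-0.3, 0, -2.4], 0],
  ],
  hand=44,
)

```text
time: 12.35
tool_pos: [0.5584, -0.0748, 0.3164]
tool_rot: [-3.141, 0.001, 0.113]
contact_force: [-0.4, -0.6, -0.5]
opening: 0.0762
grip_force: 0.0
```

```bash
cat >> h.py <<'E'
def magview(z):
    "orange mask in wrist image near mouth, against a predicted flat blank with top face at z (mm)"
    c=grab("wrist"); hs=cv2.cvtColor(c[0],cv2.COLOR_RGB2HSV)
    M=mag(0,YAW); a=np.linspace(0,2*np.pi,60,endpoint=False)
    q=proj(c,O+(M@np.c_[30*np.cos(a),30*np.sin(a),np.full(60,z)].T/1000).T)
    print("pred bbox",q.min(0).round(1),q.max(0).round(1))
    ctr=q.mean(0)
    for name,p in(("+x",(20,0,z)),("c",(0,0,z)),("-x",(-20,0,z)),("+y",(0,24,z)),("-y",(0,-24,z)),("-x far",(-45,0,0))):
        u=proj(c,O+M@np.array(p)/1000)[0].round().astype(int); print(name,u,c[0][u[1],u[0]],hs[u[1],u[0]])
    x0,y0=(q.min(0)-14).astype(int);x1,y1=(q.max(0)+14).astype(int)
    for y in range(y0,y1,3): print(y,"".join("C" if 3<=h<=17 and s>80 and v>90 else "B" if 17<h<=30 and s>90 and v>90 else "g" if 60<h<90 and s>60 else "." for h,s,v in hs[y,x0:x1:2].astype(int)))
    return c
E
python3 -c "
from h import *
s=robot.observe();print(s['tool_pos'],s['tool_rot']);magview(13)"
```

```text
[ 0.55835535 -0.07475694  0.31643782] [-3.14117080e+00  1.18401519e-03  1.12672947e-01]
pred bbox [226.6 147.1] [284.1 188.2]
+x [255 155] [255 234 165] [ 23  90 255]
c [255 169] [255 232 161] [ 23  94 255]
-x [255 182] [255 233 164] [ 23  91 255]
+y [232 169] [255 231 160] [ 22  95 255]
-y [278 169] [255 233 163] [ 23  92 255]
-x far [255 188] [255 234 166] [ 23  89 255]
133 ......................................ggggg
136 ......................................gggg.
139 .BBBB.................................gggg.
142 .gg.gg................................gggg.
145 .ggggg.....CBBCCCCCCCCCCCCCCCBBC......gggg.
148 .gggggg....BBCCCCBB..BBBBBBBCCCC....gggggg.
151 Bgggggg....CCCCCBBBB.BBBBBBBBBBC....gggggg.
154 Bgggggg...BBBBBBBBBB..BBBBBBB.BBB..ggggggg.
157 Cggggggg.BBBBBBBBBBBB..BBBBBB.BB.BBggggggg.
160 Bgggggg.BB.BBBBBBBBBB...BBBBBB.B..B.gggggg.
163 Cgggggg.BBBBB.BBBBBBBB...BBBBB......gggggg.
166 Cgg.....BBB.BBBBBBBBBB...BB.BB..B.......gg.
169 C.......BBB.BBB.BBBBBBB...B.BB...B.......g.
172 C........BBB.BBBBBBBBBBB..B..BB..B.........
175 C.g.....BBBBB.BB.BB.BBBB..BB..B..B.......gB
178 CB......C..BBBBBBBB..B.B...B..BB..BB......C
181 CCC.........BBBBBBB..BBBBB.......CCCCCCCCCC
184 CCC.........BBB.BBB..BBBBB........CCCCCCCCC
187 CCC.........CCBBBB.....B.B..BBC...CCCCCCCCC
190 CCCCCB.BC.....CCCCBBBBBBBBCCC.....CCCCCCCCC
193 CCCCC.............................CCCCCCCCC
196 CCCCCC...CC.....................CCCCCCCCCCC
199 CCCCCC...CCCCCCCCCCCCCCCCCCCCCCCCCCCCCCCCCC
```

Blank's footprint (rows 145–190, cols 228–282) matches a flat blank in the mouth. Next, press with closed fingertips.

```bash
python3 -c "
from h import *
for z in(35,15,-3.5):gom(0,z,.017,0,-.0095)"
```

```text
shift [-0.097  0.02   2.004] spin 0.0008 n 2.0
shift [0.095 0.021 2.277] spin 0.0008 n 3.0
shift [0.272 0.021 2.529] spin 0.0008 n 3.0
```

Call:
step_arm(
  motion=[
    [[0, 0.02, 0], 0],
    [[0, 0.02, 0.5], 0],
    [[-0.1, 0.02, 1.2], 0],
    [[-0.1, 0.02, 1.7], 0],
    [[-0.097, 0.02, 2.0], 0],
    [[-0.03, 0.02, 2.1], 0],
    [[0.03, 0.02, 2.19], 0],
    [[0.095, 0.02, 2.277], 0],
    [[0.095, 0.02, 2.277], 0],
  ],
  hand=255,
  squeeze=10,
)

```text
time: 13.52
tool_pos: [0.5646, -0.0753, 0.1808]
tool_rot: [3.142, -0.0, 0.113]
contact_force: [-0.1, 0.7, 0.1]
opening: 0.0001
grip_force: 0.0
```

Call:
step_arm(
  motion=[
    [[0.03, 0, 0.042], 0],
    [[0.06, 0, 0.084], 0],
    [[0.09, 0, 0.126], 0],
    [[0.12, 0, 0.17], 0],
    [[0.12, 0, 0.17], 0],
  ],
)

```text
time: 14.15
tool_pos: [0.5714, -0.0746, 0.1724]
tool_rot: [3.141, -0.001, 0.113]
contact_force: [-3.9, 1.1, 9.9]
opening: 0.0005
grip_force: 5.6
```

Call:
step_arm(
  motion=[
    [[0.02, 0, 0.028], 0],
    [[0.04, 0, 0.056], 0],
    [[0.057, 0, 0.082], 0],
    [[0.057, 0, 0.082], 0],
    [[0.057, 0, 0.082], 0],
  ],
)

```text
time: 14.78
tool_pos: [0.5744, -0.0742, 0.1679]
tool_rot: [3.141, -0.0, 0.113]
contact_force: [-8.1, 0.5, 14.5]
opening: 0.0005
grip_force: 8.4
```

```bash
python3 -c "
from h import *
s=robot.observe();print(s['tool_pos'],s['contact_force'])
P=s['tool_pos']+[.0095*np.cos(YAW),.0095*np.sin(YAW),-.017]
print(mag(0,YAW).T@(P-O)*1000, mag(0,YAW).T@s['contact_force'])
"
```

```text
[ 0.57442369 -0.07415269  0.16786396] [-8.08290196  0.47857043 14.49622017]
[ 2.267214   -0.13347657 -0.53281757] [ 1.77886367  1.37896553 16.45104346]
```

Call:
step_arm(
  motion=[
    [[0.015, 0, 0.028], 0],
    [[0.03, 0, 0.055], 0],
    [[0.03, 0, 0.055], 0],
    [[0.03, 0, 0.055], 0],
  ],
)

```text
time: 15.28
tool_pos: [0.5769, -0.0737, 0.1642]
tool_rot: [3.141, -0.002, 0.113]
contact_force: [-4.7, 2.6, 10.2]
opening: 0.0004
grip_force: 5.6
```

```bash
cat >> h.py <<'E'
def tipm():
    s=robot.observe();P=s['tool_pos']+[.0095*np.cos(YAW),.0095*np.sin(YAW),-.017]
    print(s['time'],"tip",(mag(0,YAW).T@(P-O)*1000).round(2),"F", (mag(0,YAW).T@s['contact_force']).round(1))
E
python3 -c "
from h import *
tipm()"
```

```text
15.275 tip [ 2.19  0.01 -5.  ] F [ 2.2  3.1 10.9]
```

Force fell from 16.5 to 10.9 N at z=-5, so the catches snapped and only spring load remains. Backing off to see where contact is lost.

Call:
step_arm(
  motion=[
    [[-0.02, 0, -0.028], 0],
    [[-0.034, 0, -0.05], 0],
    [[-0.034, 0, -0.05], 0],
  ],
)

```text
time: 15.65
tool_pos: [0.575, -0.074, 0.1668]
tool_rot: [3.141, -0.002, 0.113]
contact_force: [-2.9, 1.3, 8.1]
opening: 0.0002
grip_force: 3.9
```

```bash
python3 -c "
from h import *
tipm()"
```

```text
15.65 tip [ 2.16 -0.02 -1.74] F [2.4 1.6 8.2]
```

Call:
step_arm(
  motion=[
    [[-0.02, 0, -0.028], 0],
    [[-0.034, 0, -0.05], 0],
    [[-0.034, 0, -0.05], 0],
  ],
)

```text
time: 16.02
tool_pos: [0.5726, -0.0745, 0.1683]
tool_rot: [3.142, 0.0, 0.113]
contact_force: [0.6, 0.2, -0.1]
opening: 0.0009
grip_force: 0.0
```

```bash
python3 -c "
from h import *
tipm()"
```

```text
16.025 tip [ 0.97 -0.26  0.9 ] F [ 0.4  0.2 -0.4]
```

First blank is held. Now blank A.

```bash
python3 -c "
from h import *
go(.523,-.283,.15,YAW)"
```

```text
shift [-1.212  3.36   0.305] spin 0.0007 n 4.0
```

Call:
step_arm(
  motion=[
    [[-0.1, 0, -1], 0],
    [[-0.4, 0.6, -1.5], 0],
    [[-0.9, 1.4, -1.5], 0],
    [[-1.21, 2.3, -1.2], 0],
    [[-1.21, 3.1, -0.6], 0],
    [[-1.21, 3.36, 0.1], 0],
    [[-1.21, 3.36, 0.3], 0],
    [[-1.21, 3.36, 0.3], 0],
    [[-1.21, 3.36, 0.3], 0],
  ],
  hand=40,
)

```text
time: 17.15
tool_pos: [0.5242, -0.2824, 0.1524]
tool_rot: [3.14, -0.002, 0.114]
contact_force: [0.5, 0.9, -0.1]
opening: 0.0769
grip_force: 0.0
```

```bash
python3 - <<'E'
from h import *
s=robot.observe();print(s["tool_pos"],s["tool_rot"],s["opening"])
c=grab("wrist");hs=cv2.cvtColor(c[0],cv2.COLOR_RGB2HSV)
u=proj(c,[.583,-.277,.006])[0];print(u)
# blank: bright, blob grown from predicted centre
ui=u.round().astype(int);print(c[0][ui[1],ui[0]],hs[ui[1],ui[0]],c[0][ui[1],ui[0]-45],c[0][ui[1],ui[0]+45],c[0][ui[1]-45,ui[0]])
m=np.zeros((386,514),np.uint8);im=cv2.medianBlur(c[0],5).copy()
cv2.floodFill(im,m,tuple(int(v) for v in ui),0,(12,12,12),(12,12,12),8|cv2.FLOODFILL_MASK_ONLY|(255<<8))
k=m[1:-1,1:-1];n,_,st,ce=cv2.connectedComponentsWithStats(k);print(st[1:],ce[1:])
bc=st[1,:2]+st[1,2:4]/2-.5;p=ray(c,bc,.006);print(bc,p)
go(p[0],p[1],.0185,YAW)
E
```

```text
[ 0.52417427 -0.28241122  0.1523702 ] [ 3.13969217e+00 -2.22403795e-03  1.14107877e-01] 0.07686509968447675
[255.18066223 127.65730901]
[255 247 191] [ 26  64 255] [142  89  58] [208 132  84] [201 124  79]
[[ 227   99   59   60 2854]] [[256.13034338 128.28451296]]
[256.  128.5] [ 0.58229139 -0.27788726  0.006     ]
shift [0.966 0.029 2.235] spin 0.0021 n 3.0
```

Call:
step_arm(
  motion=[
    [[0.96, 0.03, 0.5], 0],
    [[0.96, 0.03, 1.3], 0],
    [[0.96, 0.03, 2.0], 0],
    [[0.96, 0.03, 2.23], 0],
    [[0.96, 0.03, 2.23], 0],
    [[0.96, 0.03, 2.23], 0],
  ],
)

```text
time: 17.95
tool_pos: [0.5817, -0.2786, 0.0187]
tool_rot: [3.139, -0.003, 0.113]
contact_force: [0.3, 0.2, -0.2]
opening: 0.0774
grip_force: 0.0
```

Call:
step_arm(
  motion=[
    [[0, 0, 0], 0],
    [[0, 0, 0], 0],
    [[0, 0, 0], 0],
    [[0, 0, 0], 0],
  ],
  hand=255,
  squeeze=10,
)

```text
time: 18.45
tool_pos: [0.5809, -0.2782, 0.0173]
tool_rot: [3.141, -0.001, 0.113]
contact_force: [-0.7, 2.4, 6.3]
opening: 0.0592
grip_force: 11.2
```

Call:
step_arm(
  motion=[
    [[0, 0, 0], 0],
    [[0, 0, 0], 0],
    [[0, 0, 0], 0.18],
    [[0, 0, 0], 0.36],
    [[0, 0, 0], 0.54],
    [[0, 0, 0], 0.72],
    [[0, 0, 0], 0.9],
    [[0, 0, 0], 1.08],
    [[0, 0, 0], 1.26],
    [[0, 0, 0], 1.44],
  ],
  hand=62,
)

```text
time: 19.7
tool_pos: [0.5814, -0.2792, 0.0173]
tool_rot: [-3.14, -0.003, -1.333]
contact_force: [1.8, -3.4, 5.4]
opening: 0.0698
grip_force: 2.4
```

Call:
step_arm(
  motion=[
    [[0, 0, 0], 0.13],
    [[0, 0, 0], 0.13],
    [[0, 0, 0], 0.13],
    [[0, 0, 0], 0.13],
  ],
  hand=255,
)

```text
time: 20.2
tool_pos: [0.5808, -0.2786, 0.0173]
tool_rot: [-3.141, -0.001, -1.458]
contact_force: [-1.4, -1.6, 6.6]
opening: 0.0598
grip_force: 12.9
```

Call:
step_arm(
  motion=[
    [[0, 0, 0], 0],
    [[0, 0, 0], 0],
    [[0, 0, 0], -0.18],
    [[0, 0, 0], -0.36],
    [[0, 0, 0], -0.54],
    [[0, 0, 0], -0.72],
    [[0, 0, 0], -0.9],
    [[0, 0, 0], -1.08],
    [[0, 0, 0], -1.26],
    [[0, 0, 0], -1.44],
  ],
  hand=62,
)

```text
time: 21.45
tool_pos: [0.5809, -0.2783, 0.0173]
tool_rot: [3.141, -0.001, -0.012]
contact_force: [1.0, 0.4, 6.9]
opening: 0.0692
grip_force: 3.6
```

Call:
step_arm(
  motion=[
    [[0, 0, 0], -0.13],
    [[0, 0, 0], -0.13],
    [[0, 0, 0], -0.13],
    [[0, 0, 0], -0.13],
    [[0, 0, 0], -0.13],
  ],
  hand=255,
  squeeze=8,
)

```text
time: 22.08
tool_pos: [0.5808, -0.2781, 0.0173]
tool_rot: [3.141, -0.0, 0.113]
contact_force: [-0.4, 0.6, 7.7]
opening: 0.0596
grip_force: 11.6
```

```bash
python3 -c "
from h import *
s=robot.observe();d=s['tool_pos'][2]-.003;print(d)
for a in((3,50),(3,21),(.5,15.2),(0,10)):gom(*a,d)"
```

```text
0.01428341117963398
shift [-0.035 -3.392 -3.162] spin 0.0013 n 5.0
shift [ 0.242 -3.392 -2.766] spin 0.0013 n 5.0
shift [ 0.264 -3.392 -2.663] spin 0.0013 n 5.0
shift [ 0.306 -3.392 -2.587] spin 0.0013 n 5.0
```

Call:
step_arm(
  motion=[
    [[0, 0, -1], 0],
    [[0, -0.3, -2], 0],
    [[0, -0.9, -3], 0],
    [[0, -1.8, -3.4], 0],
    [[-0.03, -2.7, -3.4], 0],
    [[-0.035, -3.39, -3.4], 0.001],
    [[-0.035, -3.39, -3.3], 0.001],
    [[-0.035, -3.39, -3.16], 0.001],
    [[-0.035, -3.39, -3.16], 0.001],
    [[-0.035, -3.39, -3.16], 0.001],
  ],
)

```text
time: 23.32
tool_pos: [0.5556, -0.0774, 0.2058]
tool_rot: [-3.141, 0.001, 0.11]
contact_force: [-0.1, -0.0, -3.0]
opening: 0.0591
grip_force: 8.0
```

```bash
python3 -c "
from h import *
s=robot.observe();print(s['tool_pos'],s['opening'])
for a in((3,21),(.5,15.2),(0,10)):gom(*a,.0143)
c=grab('scene');q=s['tool_pos']-[0,0,.0143];u=proj(c,q)[0];print(u)
h=cv2.cvtColor(c[0],cv2.COLOR_RGB2HSV);m=cv2.inRange(h,(3,120,60),(14,255,255))
print(c[0][int(u[1]),int(u[0])])
for y in range(int(u[1])-10,int(u[1])+12):print(y,''.join('C' if v else '.' for v in m[y,int(u[0])-22:int(u[0])+22]))"
```

```text
[ 0.55563706 -0.07737779  0.20583689] 0.05913787047654796
shift [ 0.28  -0.021  0.377] spin -0.0017 n 1.0
shift [ 0.301 -0.021  0.48 ] spin -0.0017 n 1.0
shift [ 0.344 -0.021  0.556] spin -0.0017 n 1.0
[239.9261483  174.33247287]
[136  79  51]
164 C.........C.................................
165 C...........................................
166 C...........CC...C....CCC...................
167 ................CCCCCCCCCCCCCC.C..C.........
168 C..............CCCCCCCCCCCCCCCCCC.C.........
169 C...........CCCCCCCCCCCCCCCCCCCCCCC.........
170 C..........CCCCCCCCCCCCCCCCCCCCCCCC.........
171 ...........CCCCCCCCCCCCCCCCCCCCCCCCC........
172 ...........CCCCCCCCCCCCCCCCCCCCCCCCC......C.
173 .C.........CCCCCCCCCCCCCCCCCCCCCCCCC.....CC.
174 CCC........CCCCCCCCCCCCCCCCCCCCCCCCC........
175 .CC........CCCCCCCCCCCCCCCCCCCCCCCCCC.......
176 ...........CCCCCCCCCCCCCCCCCCCCCCCCCCC......
177 ...........CCCCCCCCCCCCCCCCCCCCCCCCCCC......
178 ...........CCCCCCCCCCCCCCCCCCCCCCCCC........
179 ....CC......CCCCCCCCCCCCCCCCCCCCCC.....CCC..
180 ..CCC.CC.....CCCCCCCCCCCCCCCCCCCCCCCCCCCCCCC
181 C.C..............CCCCCCCCCCCCCCCCCCCCCCCCCCC
182 ..........CCCCCCCCCCCCCCCCCCCCCCCCCCCCCCCCCC
183 ...C.......CCCCCCCCCCCCCCCCCCCCCCCCCCCCCCCCC
184 ........CCCCCCCCCCCCCCCCCCCCCCCCCCCCCCCCCCCC
185 ..CCCCCCCCCCCCCCCCCCCCCCCCCCCCCCCC........CC
```

Held level, where predicted. Same insertion.

Call:
step_arm(
  motion=[
    [[0.1, -0.01, 0.12], 0],
    [[0.2, -0.02, 0.26], 0],
    [[0.28, -0.02, 0.375], 0],
    [[0.28, -0.02, 0.375], 0],
    [[0.28, -0.02, 0.375], 0],
  ],
  squeeze=5,
)

```text
time: 24.0
tool_pos: [0.5723, -0.0733, 0.1838]
tool_rot: [3.141, 0.0, 0.112]
contact_force: [0.5, -0.1, -1.0]
opening: 0.0595
grip_force: 5.0
```

Call:
step_arm(
  motion=[
    [[0.01, 0, 0.05], 0],
    [[0.02, 0, 0.1], 0],
    [[0.04, 0, 0.14], 0],
    [[0.063, 0, 0.18], 0],
    [[0.063, 0, 0.18], 0],
    [[0.063, 0, 0.18], 0],
  ],
)

```text
time: 24.75
tool_pos: [0.5756, -0.0727, 0.1727]
tool_rot: [-3.141, 0.001, 0.112]
contact_force: [-3.4, 0.6, -1.2]
opening: 0.0595
grip_force: 5.0
```

Call:
step_arm(
  motion=[
    [[0, 0, 0], 0],
    [[0, 0, 0], 0],
    [[0, 0, 0], 0],
    [[0, 0, -0.3], 0],
    [[0, 0, -1], 0],
    [[-0.1, 0, -1.9], 0],
    [[-0.3, 0, -2.4], 0],
    [[-0.3, 0, -2.4], 0],
    [[-0.3, 0, -2.4], 0],
  ],
  hand=44,
)

```text
time: 25.88
tool_pos: [0.5579, -0.0748, 0.3159]
tool_rot: [-3.141, 0.001, 0.112]
contact_force: [0.1, 0.3, 0.1]
opening: 0.0761
grip_force: 0.0
```

```bash
python3 -c "
from h import *
s=robot.observe();print(s['tool_pos'],s['tool_rot']);magview(13)
for z in(35,15,-3.5):gom(-1,z,.017,0,-.0095)"
```

```text
[ 0.55792145 -0.07482297  0.31593097] [-3.14120631e+00  1.04536820e-03  1.11670410e-01]
pred bbox [226.5 146.7] [284.1 187.9]
+x [255 154] [255 240 174] [ 24  81 255]
c [255 169] [255 238 175] [ 24  80 255]
-x [255 182] [255 239 174] [ 24  81 255]
+y [232 169] [255 236 168] [ 23  87 255]
-y [278 169] [255 238 172] [ 24  83 255]
-x far [255 188] [255 239 174] [ 24  81 255]
132 ......................................ggggg
135 ......................................ggggg
138 .BBBB.................................gggg.
141 .....g................................gggg.
144 .ggggg......CCCCCCCCCCCCCCCCCBBC......gggg.
147 .ggggg.....CCCCCCB.......BBBCCCC.....ggggg.
150 .gggggg....CCCCCB............BCC....gggggg.
153 Bgggggg........................BC...gggggg.
156 Bgggggg..........................BC.gggggg.
159 Bgggggg.B.........................B.gggggg.
162 Bgggggg............................Bgggggg.
165 Cggg...............................B....gg.
168 Cg.......................................g.
171 Cg.........................................
174 C........................................g.
177 C..................................B......C
180 CCC...............................CCCCCCCCC
183 CCC.........CB....................CCCCCCCCC
186 CCC..........CBB..................CCCCCCCCC
189 CCCCCBBBC....CCCCCBB.......BCC....CCCCCCCCC
192 CCCCC...C.........................CCCCCCCCC
195 CCCCC....C.......................CCCCCCCCCC
198 CCCCCC...CCC.........C.........CCCCCCCCCCCC
shift [-0.104  0.02   2.005] spin -0.0002 n 2.0
shift [0.088 0.021 2.278] spin -0.0002 n 3.0
shift [0.266 0.021 2.53 ] spin -0.0002 n 3.0
```

Same footprint as the first blank. Pressing again.

Call:
step_arm(
  motion=[
    [[0, 0.02, 0], 0],
    [[0, 0.02, 0.5], 0],
    [[-0.1, 0.02, 1.2], 0],
    [[-0.1, 0.02, 1.7], 0],
    [[-0.1, 0.02, 2.0], 0],
    [[-0.03, 0.02, 2.1], 0],
    [[0.03, 0.02, 2.19], 0],
    [[0.09, 0.02, 2.28], 0],
    [[0.09, 0.02, 2.28], 0],
  ],
  hand=255,
  squeeze=10,
)

```text
time: 27.05
tool_pos: [0.5638, -0.0754, 0.18]
tool_rot: [3.142, 0.0, 0.112]
contact_force: [0.1, 0.2, -0.3]
opening: 0.0006
grip_force: 0.0
```

Call:
step_arm(
  motion=[
    [[0.03, 0, 0.042], 0],
    [[0.06, 0, 0.084], 0],
    [[0.09, 0, 0.126], 0],
    [[0.12, 0, 0.17], 0],
    [[0.15, 0, 0.212], 0],
    [[0.177, 0, 0.252], 0],
    [[0.177, 0, 0.252], 0],
    [[0.177, 0, 0.252], 0],
  ],
)

```text
time: 28.05
tool_pos: [0.5743, -0.0742, 0.1661]
tool_rot: [3.141, -0.001, 0.112]
contact_force: [-2.3, 1.4, 5.6]
opening: 0.0002
grip_force: 3.3
```

Call:
step_arm(
  motion=[
    [[0.015, 0, 0.028], 0],
    [[0.03, 0, 0.055], 0],
    [[0.03, 0, 0.055], 0],
    [[0.03, 0, 0.055], 0],
  ],
)

```text
time: 28.55
tool_pos: [0.576, -0.074, 0.1638]
tool_rot: [3.141, -0.002, 0.112]
contact_force: [-4.7, 0.8, 12.4]
opening: 0.0003
grip_force: 6.5
```

```bash
python3 -c "
from h import *
tipm()"
```

```text
28.55 tip [ 1.25 -0.15 -4.83] F [ 3.4  1.3 12.8]
```

Call:
step_arm(
  motion=[
    [[-0.02, 0, -0.03], 0],
    [[-0.04, 0, -0.06], 0],
    [[-0.068, 0, -0.1], 0],
    [[-0.068, 0, -0.1], 0],
    [[-0.068, 0, -0.1], 0],
  ],
)

```text
time: 29.18
tool_pos: [0.5716, -0.0746, 0.1672]
tool_rot: [-3.141, 0.001, 0.112]
contact_force: [0.4, 0.1, 0.3]
opening: 0.0003
grip_force: 0.1
```

```bash
python3 -c "
from h import *
tipm()"
```

```text
29.175 tip [-0.44 -0.26  0.58] F [0.5 0.  0. ]
```

Held. Rise, check the catches over the rim, and find the knob.

Call:
step_arm(
  motion=[
    [[-0.05, 0, -0.6], 0],
    [[-0.25, 0, -1.5], 0],
    [[-0.5, 0, -2.3], 0],
    [[-0.8, 0, -2.5], 0],
    [[-0.8, 0, -2.5], 0],
    [[-0.8, 0, -2.5], 0],
  ],
)

```text
time: 29.92
tool_pos: [0.5242, -0.0798, 0.3166]
tool_rot: [-3.141, 0.002, 0.112]
contact_force: [-0.0, -0.4, -0.8]
opening: 0.0003
grip_force: 0.0
```

```bash
python3 - <<'E'
from h import *
s=robot.observe();print(s['tool_pos'])
c=grab("wrist");M=mag(0,YAW);hs=cv2.cvtColor(c[0],cv2.COLOR_RGB2HSV)
P=lambda *m:proj(c,O+M@np.array(m)/1000)[0].round(1)
a=np.linspace(0,2*np.pi,60);q=np.array([P(30*np.cos(t),30*np.sin(t),0) for t in a]);print("rim z=0",q.min(0),q.max(0),"back nose tips",P(26,0,0),"front",P(-26,0,0))
for j in(0,5,10):print("knob face/inner",j,P(-115+j,36,-3),P(-101+j,36,-3),"tip",P(-17+j,36,-3))
x0,y0=int(q.min(0)[0])-14,int(q.min(0)[1])-10
for y in range(y0,y0+62,2): print(y,"".join("C" if 3<=h<=17 and s_>80 and v>90 else "B" if 17<h<=30 and s_>110 and v>90 else "b" if 17<h<=30 and s_>40 and v>200 else "g" if 60<h<90 and s_>60 else "." for h,s_,v in hs[y,x0:x0+90:2].astype(int)))
k=P(-108,36,-3).astype(int);print(k)
for y in range(k[1]-20,k[1]+16): print(y,"".join("B" if 17<h<=30 and s_>90 and v>120 else "." for h,s_,v in hs[y,k[0]-18:k[0]+18].astype(int)))
E
```

```text
[ 0.52424057 -0.07982636  0.3165558 ]
rim z=0 [225.3 102.2] [282.9 149.6] back nose tips [254.  105.8] front [254.2 146.9]
knob face/inner 0 [227.9 196.1] [227.1 189.3] tip [221.4 138.9]
knob face/inner 5 [227.6 193.7] [226.8 186.8] tip [220.9 135.2]
knob face/inner 10 [227.4 191.3] [226.5 184.2] tip [220.5 131.4]
92 .......................................gggg.C
94 .......................................gggg.C
96 .......................................gggg.C
98 .......................................gggg.C
100 .......................................gggg.C
102 bbBBB..................................gggg.C
104 bbbb...................................gggg.C
106 .gggg......CCCCCCCCCCCCCCCbbbbbb......ggggg.C
108 ggggg......BBBBCCCCCCbbbbbBBBBBB......ggggg.C
110 .gggg......CBCCCCCCCBbbbbbbbBBBC......ggggg.C
112 .gggg......CCCCCCCCCCbbbbbbbbbbC......ggggg.C
114 .gggg.....CbbCCCCCCCbbbbbbbbbbbb......ggggg.C
116 .gggg.....bbbbbbbbbbbbbbbbbbbbbbb.....ggggg.C
118 .ggggg...bbbbbbbbbbbbbbbbbbbbbbbbb....ggggg.C
120 .ggggg.CbbbbbbbbbbbbbbbbbbbbbbbbbbbC..ggggg.C
122 .ggggg.bbbbbbbbbbbbbbbbbbbbbbbbbbb
[... 1547 characters left out ...]
...
191 ..........BBBBBBBBBBBBBBB...........
192 ..........BBBBBBBBBBBBBBB...........
193 ..........BBBBB.BBBBBBBBB...........
194 ..........BBBB.BBBBBBBBBB...........
195 ...........BBB..BBBBBBBB............
196 ...........BBBBBBBBBBBBB............
197 ............BBBBBBBBBBB.............
198 ..............BBBBBBB...............
199 ....................................
200 ....................................
201 ....................................
202 ....................................
203 ....................................
204 ....................................
205 ....................................
206 ....................................
207 ....................................
```

Blank rim sits under both catches: the front noses show at rows 144–152. Knob is at about (226,191), so gate joint is around 5 mm. Setting up the push.

```bash
python3 -c "
from h import *
for x in(-127,-113,-70,-67):gom(x,7,.009,43,-.0095)"
```

```text
shift [-0.988 -0.715  3.743] spin -0.0002 n 4.0
shift [-0.798 -0.716  3.609] spin -0.0002 n 4.0
shift [-0.211 -0.716  3.196] spin -0.0002 n 4.0
shift [-0.17  -0.716  3.168] spin -0.0002 n 4.0
```

Call:
step_arm(
  motion=[
    [[-1.1, -0.715, 0.3], 0],
    [[-1.1, -0.715, 1.2], 0],
    [[-1.1, -0.715, 2.1], 0],
    [[-1.1, -0.715, 3.0], 0],
    [[-1.1, -0.715, 3.6], 0],
    [[-0.99, -0.715, 3.743], 0],
    [[-0.99, -0.715, 3.743], 0],
    [[-0.99, -0.715, 3.743], 0],
  ],
)

```text
time: 30.98
tool_pos: [0.4614, -0.0441, 0.0943]
tool_rot: [3.141, -0.002, 0.112]
contact_force: [-0.8, 0.8, 0.9]
opening: 0.0008
grip_force: 0.0
```

Call:
step_arm(
  motion=[
    [[0.08, 0, -0.056], 0],
    [[0.16, 0, -0.112], 0],
    [[0.24, 0, -0.168], 0],
    [[0.32, 0, -0.224], 0],
    [[0.4, 0, -0.28], 0],
    [[0.4, 0, -0.28], 0],
  ],
)

```text
time: 31.72
tool_pos: [0.4846, -0.0412, 0.1102]
tool_rot: [3.141, -0.001, 0.112]
contact_force: [-1.3, -0.7, 0.2]
opening: 0.0005
grip_force: 0.6
```

Call:
step_arm(
  motion=[
    [[0.08, 0, -0.056], 0],
    [[0.16, 0, -0.112], 0],
    [[0.24, 0, -0.168], 0],
    [[0.32, 0, -0.224], 0],
    [[0.38, 0, -0.267], 0],
    [[0.38, 0, -0.267], 0],
  ],
)

```text
time: 32.48
tool_pos: [0.5075, -0.0386, 0.1263]
tool_rot: [3.141, -0.001, 0.112]
contact_force: [-1.3, 0.5, 0.6]
opening: 0.0005
grip_force: 0.4
```

```bash
cat >> h.py <<'E'
def rim():
    s=robot.observe();P=s['tool_pos']+[.0095*np.cos(YAW),.0095*np.sin(YAW),-.009]
    print(s['time'],"rim",(mag(0,YAW).T@(P-O)*1000).round(2),"F", (mag(0,YAW).T@s['contact_force']).round(1))
E
python3 -c "
from h import *
rim();gom(-67,7,.009,43,-.0095)"
```

```text
32.475 rim [-68.17  42.65   7.85] F [-0.7  0.6  1.2]
shift [ 0.024 -0.006  0.   ] spin -0.0001 n 1.0
```

Call:
step_arm(
  motion=[
    [[0.025, 0, -0.017], 0],
    [[0.05, 0, -0.035], 0],
    [[0.05, 0, -0.035], 0],
  ],
)

```text
time: 32.85
tool_pos: [0.5084, -0.0383, 0.1273]
tool_rot: [-3.141, 0.004, 0.112]
contact_force: [-5.2, -2.6, -2.2]
opening: 0.0006
grip_force: 2.6
```

```bash
python3 - <<'E'
from h import *
rim()
c=grab("scene");M=mag(0,YAW)
t=grab("top")
for n,c in(("scene",c),("top",t)):
  P=lambda *m:proj(c,O+M@np.array(m)/1000)[0].round(1)
  print(n,"knob face@j=40,45",P(-75,36,-3),P(-70,36,-3),"tip",P(23,36,-3),P(28,36,-3))
E
```

```text
32.85 rim [-66.9   42.84   8.09] F [-5.8 -2.   1.3]
scene knob face@j=40,45 [252.6 197.8] [253.  197.6] tip [260.8 193.9] [261.2 193.7]
top knob face@j=40,45 [258.8 212.4] [258.7 211. ] tip [256.6 182.2] [256.5 180.6]
```

Call:
step_arm(
  motion=[
    [[0.02, 0, -0.014], 0],
    [[0.04, 0, -0.028], 0],
    [[0.04, 0, -0.028], 0],
    [[0.04, 0, -0.028], 0],
  ],
)

```text
time: 33.45
tool_pos: [0.5087, -0.0381, 0.1278]
tool_rot: [-3.14, 0.009, 0.112]
contact_force: [-9.4, -2.7, -5.8]
opening: 0.0007
grip_force: 4.7
```

```bash
python3 -c "
from h import *
rim()"
```

```text
33.45 rim [-66.31  43.04   8.35] F [-11.2  -1.7   0.8]
```

11 N axial with no movement is a hard stop. Backing off and checking the knob position.

Call:
step_arm(
  motion=[
    [[-0.15, 0, 0.1], 0],
    [[-0.5, 0, 0.1], 0],
    [[-0.6, 0.2, -0.7], 0],
    [[-0.6, 0.5, -1.7], 0],
    [[-0.5, 0.7, -2.7], 0],
    [[-0.2, 0.7, -3.1], 0],
    [[-0.1, 0.7, -3.2], 0],
    [[-0.1, 0.7, -3.2], 0],
    [[-0.1, 0.7, -3.2], 0],
  ],
)

```text
time: 34.58
tool_pos: [0.5101, -0.0802, 0.3202]
tool_rot: [-3.14, 0.003, 0.112]
contact_force: [0.6, 1.0, -0.3]
opening: 0.0006
grip_force: 0.0
```

```bash
python3 - <<'E'
from h import *
s=robot.observe();print(s['time'],s['tool_pos'],s['contact_force'])
c=grab("wrist");M=mag(0,YAW);hs=cv2.cvtColor(c[0],cv2.COLOR_RGB2HSV)
P=lambda *m:proj(c,O+M@np.array(m)/1000)[0].round(1)
for j in(0,35,40,45):print("knob face",j,P(-115+j,36,-3),"top rim",P(-115+j,36,7),"inner",P(-101+j,36,-3),"rod tip",P(-17+j,36,-3))
a=np.linspace(0,2*np.pi,60);q=np.array([P(30*np.cos(t),30*np.sin(t),0) for t in a]);print("rim z=0",q.min(0),q.max(0))
x0,y0=int(q.min(0)[0])-20,int(q.min(0)[1])-6
for y in range(y0,y0+100,2): print(y,"".join("C" if 3<=h<=17 and s_>80 and v>90 else "B" if 17<h<=30 and s_>110 and v>90 else "b" if 17<h<=30 and s_>40 and v>200 else "g" if 60<h<90 and s_>60 else "w" if s_<40 and v>170 else "." for h,s_,v in hs[y,x0:x0+96:2].astype(int)))
E
```

```text
34.575 [ 0.51014122 -0.08016523  0.32016542] [ 0.57164194  0.95507948 -0.25388975]
knob face 0 [228.9 185.2] top rim [228.4 190.8] inner [228.1 178.1] rod tip [222.6 125.4]
knob face 35 [226.9 166.7] top rim [226.4 172.3] inner [226.  158.5] rod tip [219.5  96.6]
knob face 40 [226.6 163.8] top rim [226.1 169.5] inner [225.7 155.4] rod tip [219.  92.]
knob face 45 [226.3 160.9] top rim [225.8 166.5] inner [225.4 152.3] rod tip [218.5  87.3]
rim z=0 [226.6  87. ] [284.2 136.5]
81 C.........................................gggg.C
83 C.........................................gggg.C
85 CC.................................ww.....gggg.C
87 CCCbbBBB...........................ww.....gggg.C
89 CCB.wwb............................ww.....gggg.C
91 CCBgwwww......BBBBBCCCCCbbbbBBBBBBB.......gggg.C
93 CCBg.www......CBBBBCCCCCbbbbbBBBBBB.......gggg.C
95 CCBg.www......CCCCCCCCCBbbbbbbbBBBC.......gggg.C
97 CCCggwww.ww...CCCCCCCCCCbbbbbbbbbbC......ggggg.C
99 CCCggwwwwwww.CbbCCCCCCCbbbbbbbbbbbbCwww..ggggg.C
101 CCCggwwww.ww.bbbbbbbbbbbbbbbbbbbbbbbwww..ggggg.C
103 CCC.gwwww..wbbbbbbbbbbbbbbbbbbbbbbbbbb...gg
[... 1319 characters left out ...]
CCCCCCCCCCC
155 CCCCCBbbbbBBBBC...........w........CCCCCCCCCCCCC
157 CCCCCCbbbbbBBBCCCCCCCCCBBBCCCCCCCCCCCCCCCCCCCCCC
159 CCCCCCbbbbbBBBCCCCCCCCCCCCCCCCCCCCCCCCCCCCCCCCCC
161 CCCCCCBbbbbBBCCCCCCCCCCCCCCCCCCCCCCCCCCCCCCCCCCC
163 CCCCCCCBBbBBCCCCCCCCCCCCCCCCCCCCCCCCCCCCCCCCCCCC
165 CCCCCCCCCCCCCCCCCCCCCCCCCCCCCCCCCCCCCCCCCCCCCCCC
167 CCCCCCCCCCCCCCCCCCCCCCCCCCCCCCCCCCCCCCCCCCCCCCCC
169 CCCCCCCCCCCCCCCCCCCCCCCCCCCCCCCCCCCCCCCCCCCCCCCC
171 CCCCCCCCCCCCCCCCCCCCCCCCCCCCCCCCCCCCCCCCCCCCCCCC
173 CCCCCCCCCCCCCCCCCCCCCCCCCCCCCCCCCCCCCCCCCCCCCCCC
175 CCCCCCCCCCCCCCCCCCCCCCCCCCCCCCCCCCCCCCCCCCCCCCCC
177 CCCCCCCCCCCCCCCCCCCCCCCCCCCCCCCCCCCCCCCCCCCCCCCC
179 CCCCCCCCCCCCCCCCCCCCCCCCCCCCCCCCCCCCCCCCCCCCCCCC
```

The rod spans into the far eye (rows 89–137). Knob edge is at row 164, where j=45 mm predicts about 166. Handing in.

```bash
python3 -c "
from cell import robot
print(robot.hand_in())"
```

```text
the job is handed in; nothing more can be done
None
```

I loaded both copper blanks under the catches, pushed the gate rod home to its stop, and handed the job in at about 35 s. The arm was clear of everything, and the mallet, coffee pot and sal ammoniac block were never approached.

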